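Rock a battery block into its charger bay

TASK

Put the loose battery block on the bench into the empty bay of the twin charger: hold its heel up, slip the contact tongue under the lip at the end of the bay, push it against the sprung contacts and rock the heel down until the block lies flat and fully home, then let go. It is a tight fit, so feel your way in and never push it harder than a firm fingertip would (no more than 15 N or so). Leave the charged battery in the other bay and everything else on the bench where it is.

Things in the scene. Friction and masses are not known exactly. Their poses are not given: they have to be found in the camera images.
- battery: Loose black battery block, 70 long, 38 wide, 24 thick, 120 g, lying flat. Silver label on top, orange band round the heel end; at the toe end a brass-striped tongue (8 long, 34 wide, 5 thick) sticks out flush with the underside. Origin: centre of the underside of all 70 mm; x to the toe (main body x = -35 to 27, tongue tip 35), z up. Grip across the width, on its upper half (lower 8 go in the bay).
- battery_toe (a point): Point on the battery: middle of the lower front edge of its tongue, 35 mm along x from the battery's origin. Axes as the battery. The heel is pressed down on the top face over the orange band, 29 mm behind the origin.
- other_battery_toe (a point): Tongue tip of a second, identical battery, which sits loose in the charger's left bay.
- charger: Grey twin-bay charger stuck to the bench by soft feet (sinks 1 mm under 15 N), 130 (x) by 164 mm (y), origin under its centre. x along the bays to their contact end. Each bay is a dark adapter plate, heel wall at x = -45 mm, middle line at y = -40 mm (empty, red lamp) or +40 mm (occupied, green lamp). Deck 24 mm above the bench; contact end housing 27 high from x = 34, 34 high from x = 38.
- bay (a point): Empty bay: middle of the foot of its heel wall, on the floor (16 mm above the bench), with the adapter plate centred; the plate is clipped in with play, up to 3 mm off along x and y (not turned). x along the bay to its contact end, z up. Bay 39.5 mm wide, 8 mm deep, square edges. A seated battery lies flat on the floor, heel on the heel wall (x = 0), tongue tip at 70 mm.
- lip (a point): Middle of the lower front edge of the plate's fixed lip across the contact end (plate centred), 66 mm from the heel wall, 7.5 mm above the floor; 3.5 mm thick. No battery goes in level: the tongue goes under it, heel raised 10 to 18 degrees. Sprung contacts behind: face at 69 mm, dead stop 71.5; 1.5 N at first touch, 2 N more per mm. Unless held back 1.2 to 2.2 mm (4 to 6 N) the heel lands on the heel wall.
- earcase_a: Blue hard earbuds case, 60 x 46 x 24 mm, loose; a bystander. Origin under its centre.
- earcase_b: White hard earbuds case, 60 x 46 x 24 mm, loose; a bystander. Origin under its centre.
- puzzle_cube: Wooden puzzle cube, 50 mm, loose; a bystander. Origin under its centre.
- votive: Amber glass votive cup, 68 mm across and high, loose, upright; a bystander. Origin under its centre.
- remote: Flat black remote control, 150 x 42 x 14 mm, loose; a bystander. Origin under its centre.

How it is judged:
On the way:
1. the contact tongue is under the lip with the heel still raised (battery tilted 3.5 degrees or more) (x of battery_toe in the frame of bay between 0.063 and 0.077 m and z of battery_toe in the frame of bay below 0.006 m and y of battery_toe in the frame of bay between -0.005 and 0.005 m and angle between battery's own z axis and vertical between 0.06 and 0.6 rad), for 0.1 s.
At the end, for the whole second after the job is handed in: The battery lies flat in the empty bay: level within 2 degrees, underside within 2 mm of the floor at the middle and the toe, tongue tip 66 to 74.5 mm from the bay point towards the contact end and within 4.5 mm across (the plate's play included); released and at rest (x of battery_toe in the frame of bay between 0.066 and 0.0745 m and y of battery_toe in the frame of bay between -0.0045 and 0.0045 m and z of each of battery_toe, battery in the frame of bay below 0.002 m and angle between battery's own z axis and vertical below 0.035 rad and angle between the x axis of battery and the x axis of bay, either way round below 0.06 rad and linear speed of battery below 0.01 m/s); the robot touches nothing.
It fails at once if the battery is forced: held or pushed by the fingers (with over 20 N) its contacts with the charger add up to more than 22 N (seated and left alone: about 8 N) (contact force between battery and charger above 22 N and contact force between the fingers and battery above 20 N).
It fails at once if the robot itself presses on the charger with more than 25 N (contact force between any of the fingers, the arm and charger above 25 N).
It fails at once if the battery in the other bay is shifted by more than 5 mm (distance of other_battery_toe from where it was at the start of the episode above 0.005 m).
It fails at once if a bystander is pushed more than 20 mm away or the glass cup is tipped (distance of any of earcase_a, earcase_b, puzzle_cube, votive, remote from where it was at the start of the episode above 0.02 m or angle between votive's own z axis and vertical above 0.3 rad).
It also fails if it takes over 72 s, if anything falls off the work surface, if the arm or the gripper's body presses on something with over 40 N, if the wrist force passes 120 N, or if a joint passes its speed limit or range.

ROBOT

A 7-joint arm with a two-finger parallel gripper is mounted at the origin on the work surface. World frame = base frame: x ahead of the robot, y to its left, z up, the work surface at z = 0. Lengths are in m, angles in rad, forces in N, time in s.
With the tool pointing down it reaches from about 0.425 to 0.875 m from the base axis. Payload 4.7 kg.
Tool frame: the origin (TCP) lies between the finger pads; the fingertips stand 17 mm ahead of it and the grasp point (between the pads) lies 2 mm behind it (robot.tip_extent is the distance from the TCP to the fingertips, in m); z points along the fingers, y is the line along which they close (so a half turn about z gives the same grasp; the last joint's range is limited). The gripper opens to 85 mm and grips with 20 to 120 N. Pads are 22 mm wide; open, the fingers measure 114 mm over their backs; the gripper's body (76 mm by 85 mm) begins 54 mm behind the grasp point. The pads swing forward as they close: fully open they stand 13 mm farther back than shut.
Start: joints at [-1.092, 0.321, -0.07, 1.45, 0.023, 1.371, -0.057], TCP at [0.291, 0.581, 0.248] pointing down, gripper open.
Joint ranges: [-2.86, 2.86], [-0.3, 2.09], [-1.38, 1.24], [0.06, 2.45], [-1.56, 4.7], [0.09, 2.05], [-2.69, 2.69]. Speed limits (rad/s): [2.57, 2.57, 3.14, 3.14, 3.14, 3.14, 3.14].

INTERFACE

Orientations are given as a unit quaternion [x, y, z, w].
In Python, from bench import monitor, viewer, ticket, models, robot gives the robot as it stands.
- The arm moves only by the tool servo_tool, never from a script. Its argument "series" is a list of rows, each an object with "slide": the shift along the tool's x, y, z in cm, a list of three; "rotation": the turn, a rotation vector about the tool's x, y, z in rad, a list of three; "fingers": the closure in counts, from 0 (fully open) to 255 (shut). A call has 1 to 20 rows; each row shifts and turns the commanded pose from where the row before left it, along the tool's axes as they then stand; what a row does not reach is not made up. A row lasts 1/12 s, in which the tool goes at most 41.7 mm and 7.16 degrees, less where a joint would pass 70% of its speed; a pose out of reach is approached as far as the arm can. A call with a gripper value outside its range is refused whole. The fingers move at their own pace and stop on an object; "grip_force" is the grip in N (left out, the last holds). Time passes only in rows, so rows that do not move let the fingers close. It gives the time, the measured TCP pose, the force, the opening and the grip force at its end, in the units of the state.
- monitor.observe(): the state, without advancing time (a new reading comes with each control period).
- viewer.snapshot(name): name is "side" or "top" or "wrist"; returns (picture, depth): 400x640x3 uint8, blue, green, red; 400x640 float32, m along the optical axis (not along the pixel's ray), 0 where there is no reading.
- viewer.camera_model(name): a dict with "vfov" (degrees; the focal length in pixels is half the picture's height over the tangent of half this angle, whatever the lens; pixels are square), "cx", "cy" (the principal point, pixels), "R" (3x3) and "t" (3): a world point X has camera coordinates R X + t. Camera axes: x right, y down, z forward; pixel columns grow to the right and rows downward; lengths in m; the calibration is good to about 2 mm. A picture is of the moment at which its call begins: read the wrist's pose just before it. camera_model takes no time and is no camera call; for the wrist camera it gives the pose at the moment of the call.
- ticket.job_done(): hands the job in; it is judged then, once.
Trained networks look in the newest picture that a camera, given by its name, has taken for a name from the list of things; names that differ only in an ending like _2 or _b are one class to them, and where a whole thing is asked for, a point or a joint stands for the part that bears it (a point fixed in the world has none). Each returns a list of dicts, best first, with "confidence" (0 to 1); they miss things now and then, are a little off and sometimes report something else, mostly with a low value. They report only what shows in the picture. A call takes as long as a camera call.
- models.search_frame(camera, target): "centre" ([x, y, z] in m, in the coordinates of the camera as it stood for that picture, good to about 4 mm: the middle of the surface that is visible of it).
- models.cut_out(camera, target): "mask" (400x640 bool, what is visible of it).
- models.place_of(camera, target): "centre" ([x, y, z] in m, in the coordinates of the camera as it stood for that picture, good to about 4 mm: a listed point, or the origin of a listed thing).
The state is a dict: "clock": time; "joint_positions": joint angles; "joint_velocities": joint speeds; "tau": joint torques, N m; "tcp_pos": TCP position; "eef_rot": TCP orientation; "force": force on the tool from outside, world axes, zero at the start; "moment": the same for the moment, N m; "opening": opening from 0.0 (shut) to 1.0 (fully open); "grasp_force": force on a finger pad.
Only numpy, scipy, OpenCV 4.12 (cv2) and the standard library are available. Lean on these libraries where they do the work, as an engineer would, in place of code of your own. Each camera call takes 0.05 s, during which the arm holds its last target. There are 200 camera calls.

## Working session

There is one attempt and no reset: what is moved stays moved. The work goes in short steps, Python scripts to look and compute and a tool call to move; the robot and the scene stay as the last step left them, time stands still between calls to the robot, and variables do not carry over. Pictures are saved under pics/ and viewed, at most 10 in all, crops included, and the job is handed in when it is done.

Besides the shell and the picture viewer there is one more tool, called after "Call:" as name(argument=value, ...) on one line, values as JSON. servo_tool: Moves the arm, as the interface text tells. Its arguments: {"type":"object","properties":{"series":{"type":"array"},"grip_force":{"type":"number"}},"required":["series"]}

```bash
mkdir -p pics; ls
cat > h.py <<'E'
import numpy as np, cv2
from scipy.spatial.transform import Rotation as Rn
from bench import monitor, viewer, ticket, models, robot
def cam(n):
    m=viewer.camera_model(n); m['R']=np.array(m['R']); m['t']=np.array(m['t']); m['f']=200/np.tan(np.radians(m['vfov'])/2); return m
def c2w(m,p): return m['R'].T@(np.array(p)-m['t'])
def cloud(m,d):
    v,u=np.mgrid[:400,:640]; P=np.stack([(u-m['cx'])/m['f']*d,(v-m['cy'])/m['f']*d,d],-1)
    return (P-m['t'])@m['R']   # R^T (p-t)
E
python3 - <<'E'
from h import *
s=monitor.observe(); print({k:np.round(v,3) for k,v in s.items()})
ims=[]
for c in ['side','top']:
    m=cam(c); im,d=viewer.snapshot(c); np.savez(f'{c}0.npz',im=im,d=d,R=m['R'],t=m['t'])
    print(c,m['f'],m['cx'],m['cy'],np.round(m['R'],3).tolist(),m['t'], {k for k in m})
    cv2.imwrite(f'pics/{c}0.png',im)
    for n in ['battery','battery_toe','other_battery_toe','charger','bay','lip']:
        r=models.place_of(c,n); print(n,[(round(x['confidence'],2),np.round(c2w(m,x['centre']),4).tolist()) for x in r[:3]])
E
```

```text
pics
{'clock': np.float64(0.0), 'joint_positions': array([-1.092,  0.322, -0.07 ,  1.452,  0.023,  1.371, -0.057]), 'joint_velocities': array([-0.001, -0.002,  0.   ,  0.001, -0.001,  0.001, -0.001]), 'tau': array([-0.0000e+00, -4.9358e+01, -3.8200e-01, -3.1432e+01,  1.3000e-02,
        1.2000e-02,  0.0000e+00]), 'tcp_pos': array([0.291, 0.581, 0.247]), 'eef_rot': array([ 0.23 ,  0.973, -0.001, -0.   ]), 'force': array([-0.582, -0.369, -0.14 ]), 'moment': array([ 0.009,  0.064, -0.049]), 'grasp_force': np.float64(0.0), 'opening': np.float64(1.0)}
side 465.6145803751125 321.5346679600502 204.960553525735 [[-0.999, -0.043, -0.006], [-0.029, 0.763, -0.646], [0.033, -0.645, -0.763]] [0.62443673 0.02509213 1.08042589] {'cy', 'f', 'R', 'vfov', 't', 'cx'}
battery [(0.75, [0.4513, -0.1364, 0.0008])]
battery_toe [(0.74, [0.4883, -0.1449, -0.0011])]
other_battery_toe [(0.57, [0.4748, 0.1789, 0.0185])]
charger [(0.71, [0.4942, 0.1393, 0.0012])]
bay [(0.83, [0.5011, 0.0736, 0.0239])]
lip [(0.95, [0.5381, 0.1311, 0.0262])]
top 387.84687333644615 320.7517166484376 199.86464921208366 [[-0.027, -1.0, 0.017], [-0.999, 0.026, -0.044], [0.043, -0.018, -0.999]] [0.05672366 0.60004006 0.97157676] {'cy', 'f', 'R', 'vfov', 't', 'cx'}
battery [(0.71, [0.4528, -0.1374, 0.0035])]
battery_toe [(0.83, [0.4807, -0.1473, -0.0021])]
other_battery_toe [(0.9, [0.474, 0.178, 0.0151])]
charger [(0.73, [0.4908, 0.1351, -0.0011])]
bay [(0.71, [0.5063, 0.0765, 0.0161])]
lip [(0.65, [0.5381, 0.1314, 0.0244])]
```

View pics/top0.png

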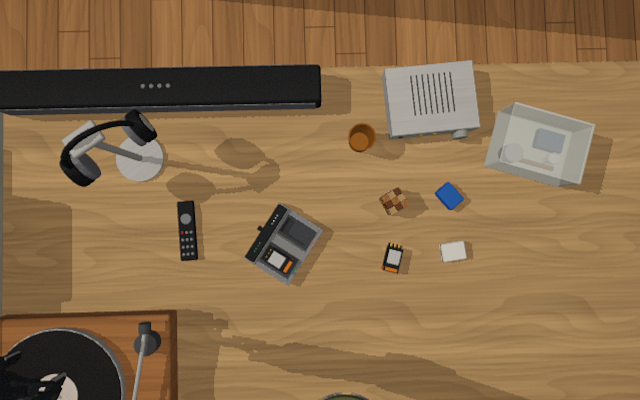

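View pics/side0.png

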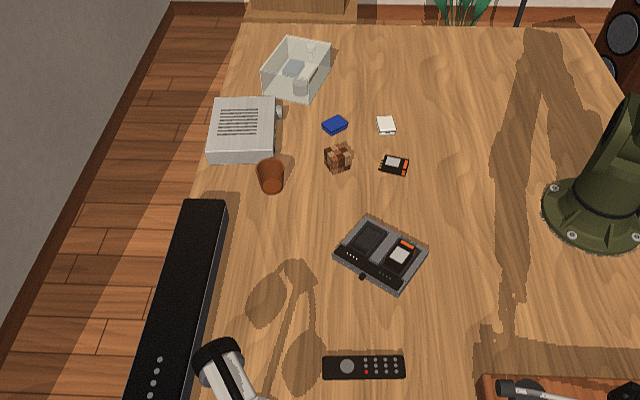

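The top view shows the battery at (394,258) with its toe up (+x). The charger is at (283,243), empty bay at (298,233) and contact end to the left. In the side view the battery is at (394,165) and the empty bay at (370,237). Everything between the start pose and the charger is low, so I'll move above the charger for a close look.

Call:
servo_tool(series=[{"slide": [-2.5, -2.1, 0], "rotation": [0, 0, 0], "fingers": 0}, {"slide": [-2.9, -2.4, 0], "rotation": [0, 0, 0], "fingers": 0}, {"slide": [-2.9, -2.4, 0], "rotation": [0, 0, 0], "fingers": 0}, {"slide": [-2.9, -2.4, 0], "rotation": [0, 0, 0], "fingers": 0}, {"slide": [-2.9, -2.4, 0], "rotation": [0, 0, 0], "fingers": 0}, {"slide": [-2.9, -2.4, 0], "rotation": [0, 0, 0], "fingers": 0}, {"slide": [-2.9, -2.4, 0], "rotation": [0, 0, 0], "fingers": 0}, {"slide": [-2.9, -2.4, 0], "rotation": [0, 0, 0], "fingers": 0}, {"slide": [-2.9, -2.4, 0], "rotation": [0, 0, 0], "fingers": 0}, {"slide": [-2.9, -2.4, 0], "rotation": [0, 0, 0], "fingers": 0}, {"slide": [-2.9, -2.4, 0], "rotation": [0, 0, 0], "fingers": 0}, {"slide": [-2.9, -2.4, 0], "rotation": [0, 0, 0], "fingers": 0}, {"slide": [-2.9, -2.4, 0], "rotation": [0, 0, 0], "fingers": 0}, {"slide": [-2.9, -2.4, 0], "rotation": [0, 0, 0], "fingers": 0}, {"slide": [0, 0, 0], "rotation": [0, 0, 0], "fingers": 0}, {"slide": [0, 0, 0], "rotation": [0, 0, 0], "fingers": 0}, {"slide": [0, 0, 0], "rotation": [0, 0, 0], "fingers": 0}])

```text
clock: 2.12
tcp_pos: [0.5013, 0.1038, 0.2484]
eef_rot: [0.23, 0.973, 0.0, -0.0]
force: [-1.0, 0.4, -0.2]
opening: 1.0
grasp_force: 0.0
```

Run:
```python
from h import *
s=monitor.observe(); print(s['clock'],s['tcp_pos'],s['eef_rot'],s['joint_positions'],robot.tip_extent)
m=cam('wrist'); im,d=viewer.snapshot('wrist'); np.savez('w1.npz',im=im,d=d,**m)
R=Rn.from_quat(s['eef_rot']).as_matrix()
print('cam in tool',R.T@(-m['R'].T@m['t']-s['tcp_pos']),np.round(m['R']@R,3).tolist(),m['f'])
cv2.imwrite('pics/w1.png',im)
for n in ['other_battery_toe','charger','bay','lip']:
    r=models.place_of('wrist',n); print(n,[(round(x['confidence'],2),np.round(c2w(m,x['centre']),4).tolist()) for x in r[:3]])
```

```text
2.1167 [0.50129507 0.10375795 0.2483964 ] [ 2.30330788e-01  9.73112297e-01  4.08023523e-04 -1.38946745e-04] [-0.57082281  0.02032987  0.32132338  1.79950943 -0.00750189  1.32266827
  0.85824124] 0.017
cam in tool [ 8.00296589e-02  3.78795875e-05 -1.26065141e-01] [[-0.0, 1.0, 0.0], [-0.951, 0.0, -0.308], [-0.308, -0.0, 0.951]] 344.9536291702255
other_battery_toe [(0.58, [0.4737, 0.1842, 0.0182])]
charger [(0.58, [0.4902, 0.1371, -0.0017])]
bay [(0.96, [0.5033, 0.0781, 0.0144])]
lip [(0.78, [0.5352, 0.1342, 0.0283])]
```

View pics/w1.png

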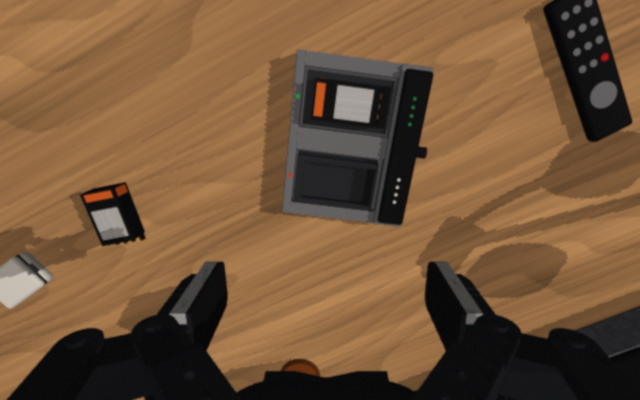

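The wrist view shows the charger at (350,140) with its dark contact housing on the right. The empty bay is at (335,178), the charged battery at (345,103) and the loose battery at (115,213). Next I'll fit the outlines from depth.

Run:
```python
from h import *
z=np.load('w1.npz'); m=cam('wrist'); d=z['d']; im=z['im']
m={k:z[k] for k in ['R','t','f','cx','cy']}
W=cloud(m,d)
bench=W[(d>0)&(abs(W[...,2])<.008)][:,2]; print('bench z',np.median(bench))
def rect(mask,name):
    P=W[mask][:,:2].astype(np.float32); (c,s,a)=cv2.minAreaRect(P*1000); print(name,np.round(c,1),np.round(s,1),round(a,2),len(P), 'z',np.median(W[mask][:,2]))
near=(np.hypot(W[...,0]-.49,W[...,1]-.137)<.12)&(d>0)
dz=np.median(bench)
for lo,hi,n in [(.018,.05,'all'),(.0205,.0265,'deck'),(.030,.037,'housing'),(.037,.044,'otherbat')]:
    rect((near&(W[...,2]-dz>lo)&(W[...,2]-dz<hi)),n)
bat=(np.hypot(W[...,0]-.453,W[...,1]+.137)<.05)&(W[...,2]-dz>.019)&(d>0)
rect(bat,'battery top')
# height profile along bay axis
th=np.radians(58)
# crops
c=cv2.resize(im[40:240,250:450],None,fx=3,fy=3,interpolation=cv2.INTER_CUBIC)
cv2.imwrite('pics/w1c.png',c)
np.save('W1.npy',W)
```

```text
bench z 0.0005620622803494
all [496.1 142.7] [142.1 164.2] 56.12 17612 z 0.026023180863936457
deck [496.1 142.7] [142.1 164.2] 56.12 9255 z 0.02457926113825699
housing [521.2 180.4] [ 27.3 155.7] 56.15 4192 z 0.03438787315479824
otherbat [452.1 149. ] [62.1 38.2] 55.88 2786 z 0.04064411367359076
battery top [ 445.3 -134.1] [40.1 62.5] 74.41 2050 z 0.024701123626802768
```

View pics/w1c.png

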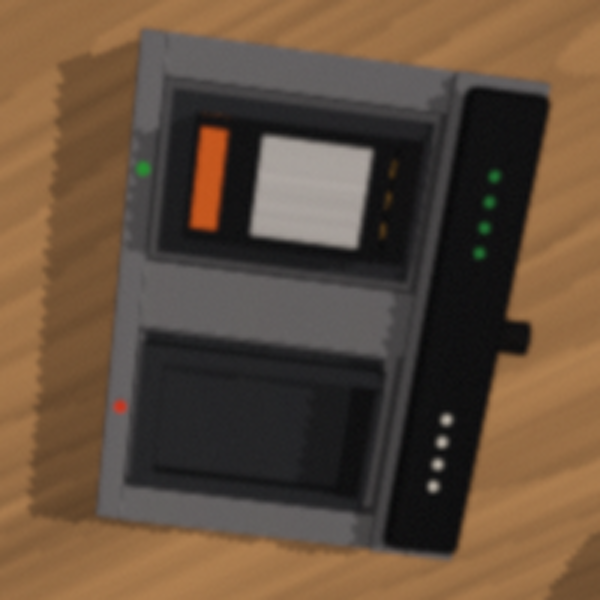

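Call:
servo_tool(series=[{"slide": [-1, 0.2, 3], "rotation": [0, 0, 0], "fingers": 0}, {"slide": [-1, 0.2, 3], "rotation": [0, 0, 0], "fingers": 0}, {"slide": [-1, 0.2, 3], "rotation": [0, 0, 0], "fingers": 0}, {"slide": [-1, 0.2, 3], "rotation": [0, 0, 0], "fingers": 0}, {"slide": [0, 0, 0], "rotation": [0, 0, 0], "fingers": 0}, {"slide": [0, 0, 0], "rotation": [0, 0, 0], "fingers": 0}, {"slide": [0, 0, 0], "rotation": [0, 0, 0], "fingers": 0}])

```text
clock: 2.95
tcp_pos: [0.5412, 0.0932, 0.1297]
eef_rot: [0.23, 0.973, 0.0, 0.001]
force: [-0.6, 0.4, -0.8]
opening: 0.999
grasp_force: 0.0
```

```bash
cat > look.py <<'E'
from h import *
def shot(name,cmp='wrist'):
    s=monitor.observe(); m=cam(cmp); im,d=viewer.snapshot(cmp); cv2.imwrite(f'pics/{name}.png',im)
    np.savez(f'{name}.npz',im=im,d=d,R=m['R'],t=m['t'],f=m['f'],cx=m['cx'],cy=m['cy'])
    return s,m,im,d,cloud(m,d)
E
python3 - <<'E'
from look import *
s,m,im,d,W=shot('w2'); print(s['tcp_pos'],s['clock'])
for n in ['charger','bay','lip']:
    r=models.place_of('wrist',n); print(n,[(round(x['confidence'],2),np.round(c2w(m,x['centre']),4).tolist()) for x in r[:3]])
dz=np.median(W[(d>0)&(abs(W[...,2])<.006)][:,2]); print('dz',dz)
near=(np.hypot(W[...,0]-.49,W[...,1]-.137)<.12)&(d>0); Z=W[...,2]-dz
def rect(mask,name):
    P=W[mask][:,:2].astype(np.float32); (c,sz,a)=cv2.minAreaRect(P*1000); print(name,np.round(c,1),np.round(sz,1),round(a,2),len(P),'z',np.median(Z[mask])); 
for lo,hi,n in [(.018,.05,'all'),(.030,.037,'housing'),(.037,.044,'otherbat')]: rect(near&(Z>lo)&(Z<hi),n)
a=np.radians(56.1); X=np.array([np.cos(a),np.sin(a)]); Y=np.array([-X[1],X[0]])
B=np.array([.50085,.07805]); Q=W[...,:2]-B; qx=Q@X; qy=Q@Y
print('profile x along bay mid (bin mm: z)')
k=(d>0)&(abs(qy)<.012)
for lo in range(-14,90,2):
    kk=k&(qx*1e3>=lo)&(qx*1e3<lo+2)
    if kk.sum()>3: print(lo,np.round(np.percentile(Z[kk]*1e3,[10,50,90]),1),end=' ')
print('\nprofile y')
k=(d>0)&(qx>.015)&(qx<.05)
for lo in range(-32,34,1):
    kk=k&(qy*1e3>=lo)&(qy*1e3<lo+1)
    if kk.sum()>3: print(lo,np.round(np.percentile(Z[kk]*1e3,[10,50,90]),1),end=' ')
cv2.imwrite('pics/w2c.png',cv2.resize(im[0:260,190:490],None,fx=2.3,fy=2.3,interpolation=cv2.INTER_CUBIC))
E
```

```text
[0.54120342 0.09318892 0.12968575] 2.95
charger [(0.91, [0.493, 0.1365, -0.0044])]
bay [(0.85, [0.5031, 0.0779, 0.0141])]
lip [(0.88, [0.5389, 0.1362, 0.0263])]
dz 0.0005304783221855795
all [500.3 140.1] [142.5 154.3] 56.14 38782 z 0.02718825016972938
housing [501.5 145.9] [107.4 149.8] 56.16 10136 z 0.03384424791722085
otherbat [452.1 149.4] [62.4 38.5] 56.32 7802 z 0.04011463434064765
profile x along bay mid (bin mm: z)
-14 [23.3 24.1 24.9] -12 [14.8 21.4 24.2] -10 [23.3 23.9 24.9] -8 [23.3 24.1 25.2] -6 [ 23.5  24.8 193.7] -4 [ 23.7 189.  195.7] -2 [ 16.3 189.7 197.8] 0 [ 16.1 191.  198.5] 2 [ 15.9 191.3 198.5] 4 [ 16.  192.9 198.7] 6 [ 16.  193.9 198.6] 8 [ 15.9 195.2 199.1] 10 [ 15.6 196.1 199.2] 12 [ 15.5 197.1 199.4] 14 [ 15.2  16.1 199.2] 16 [15.2 16.  16.9] 18 [15.1 16.  16.8] 20 [15.3 16.  16.7] 22 [15.3 15.9 16.8] 24 [15.1 16.  16.8] 26 [15.2 16.1 16.9] 28 [15.1 16.1 16.8] 30 [15.  16.  16.7] 32 [15.3 16.  16.8] 34 [15.2 16.  16.9] 36 [ 15.4  16.3 191.5] 38 [ 15.3  16.3 193.5] 40 [ 15.2  16.3 193.4] 42 [ 15.5  16.8 194.1] 44 [ 15.4 188.2 194. ] 46 [ 15.5 190.  193.8] 48 [ 
[... 1122 characters left out ...]
16.  16.6] -2 [15.  16.1 17. ] -1 [15.2 16.  17. ] 0 [15.5 16.  17. ] 1 [15.3 16.  16.7] 2 [15.3 16.2 16.9] 3 [15.2 16.1 16.8] 4 [15.1 15.9 16.7] 5 [15.2 16.  16.6] 6 [15.1 16.  16.7] 7 [15.5 16.1 17. ] 8 [14.9 16.  16.7] 9 [15.2 16.  16.9] 10 [15.2 15.9 16.8] 11 [15.3 16.  16.9] 12 [15.1 16.  17. ] 13 [15.2 16.  17. ] 14 [15.1 16.  17. ] 15 [15.3 16.2 17. ] 17 [23.1 24.1 24.8] 18 [23.1 23.9 24.7] 19 [22.8 23.9 25.1] 20 [23.2 24.1 24.8] 21 [23.3 24.  24.8] 22 [22.9 24.  24.8] 23 [15.5 17.3 23.6] 24 [15.1 16.  16.9] 25 [13.9 15.8 16.8] 26 [13.3 14.1 14.9] 27 [13.2 13.9 14.9] 28 [13.9 14.1 14.5] 29 [23.3 23.9 24.7] 30 [23.2 24.  24.9] 31 [23.2 23.9 24.8] 32 [23.  24.  24.7] 33 [23.  24.  24.8]
```

View pics/w2c.png

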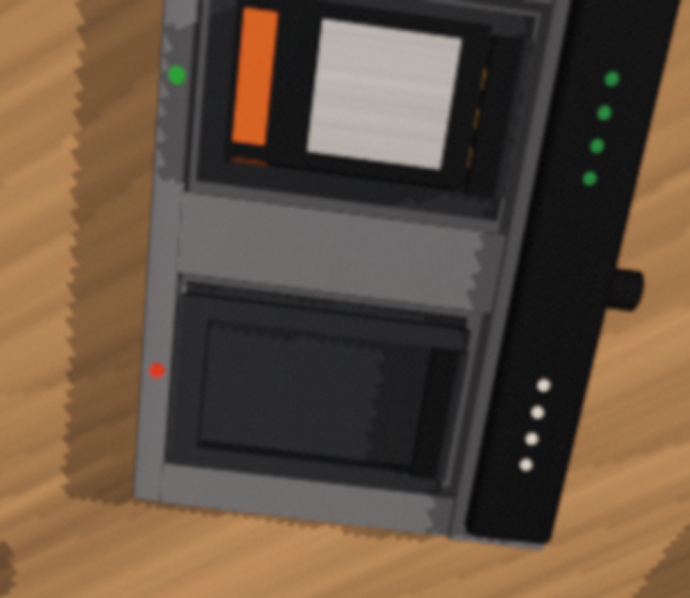

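Run:
```python
from look import *
from scipy.optimize import curve_fit
z=np.load('w2.npz'); m={k:z[k] for k in ['R','t','f','cx','cy']}; d=z['d']; W=cloud(m,d); Z=W[...,2]-.0005
a=np.radians(56.15); X=np.array([np.cos(a),np.sin(a)]); Y=np.array([-X[1],X[0]])
B=np.array([.50085,.07805]); Q=W[...,:2]-B; qx=Q@X*1e3; qy=Q@Y*1e3; ok=(d>0)&(Z<.05)&(Z>.005)
def edge(u,mask,lo,hi,thr):
    k=ok&mask&(u>lo)&(u<hi); x=np.sort(u[k]); 
    hi_=Z[k]>thr; xs=u[k]
    c=np.linspace(lo,hi,200); e=[min(((hi_)!=(xs>t)).sum(),((hi_)!=(xs<t)).sum()) for t in c]
    i=np.argmin(e); return round(c[i],2),e[i],k.sum()
midx=(qx>15)&(qx<50); midy=(qy>-20)&(qy<14)
print('bay y-',edge(qy,midx,-26,-18,.020),'y+',edge(qy,midx,12,21,.020))
print('heel',edge(qx,midy,-8,6,.020),'lip',edge(qx,midy,60,72,.0215))
print('deck outer heel end',edge(qx,(qy>-50)&(qy<-28),-30,-10,.012), 'deck outer y-', edge(qy,midx,-60,-36,.012),'housing x', edge(qx,(qy>28)&(qy<60),70,90,.0305))
def tool(p,s):
    return Rn.from_quat(s['eef_rot']).inv().apply(np.array(p)-s['tcp_pos'])*100
print('to battery (cm)',tool([.446,-.134,.15],monitor.observe()))
```

```text
bay y- (np.float64(-22.58), np.int64(99), np.int64(675)) y+ (np.float64(15.98), np.int64(0), np.int64(578))
heel (np.float64(-1.39), np.int64(38), np.int64(1017)) lip (np.float64(64.52), np.int64(95), np.int64(934))
deck outer heel end (np.float64(-30.0), np.int64(0), np.int64(251)) deck outer y- (np.float64(-60.0), np.int64(0), np.int64(359)) housing x (np.float64(83.37), np.int64(72), np.int64(1774))
to battery (cm) [ -1.61678638 -24.5808385   -2.02604609]
```

The close view shows the plate off centre: the bay centreline is about 3.3 mm towards −y and the heel wall about 1.4 mm back. The lip measures 66 mm from the heel wall, as it should. Next I'll move over the battery.

Call:
servo_tool(series=[{"slide": [-0.2, -2.6, -1], "rotation": [0, 0, 0], "fingers": 0}, {"slide": [-0.2, -3.6, -0.5], "rotation": [0, 0, 0], "fingers": 0}, {"slide": [-0.2, -3.6, -0.5], "rotation": [0, 0, 0], "fingers": 0}, {"slide": [-0.2, -3.7, 0], "rotation": [0, 0, 0], "fingers": 0}, {"slide": [-0.2, -3.7, 0], "rotation": [0, 0, 0], "fingers": 0}, {"slide": [-0.2, -3.7, 0], "rotation": [0, 0, 0], "fingers": 0}, {"slide": [-0.4, -3.7, 0], "rotation": [0, 0, 0], "fingers": 0}, {"slide": [0, 0, 0], "rotation": [0, 0, -0.1], "fingers": 0}, {"slide": [0, 0, 0], "rotation": [0, 0, -0.09], "fingers": 0}, {"slide": [0, 0, 0], "rotation": [0, 0, 0], "fingers": 0}, {"slide": [0, 0, 0], "rotation": [0, 0, 0], "fingers": 0}, {"slide": [0, 0, 0], "rotation": [0, 0, 0], "fingers": 0}])

```text
clock: 4.15
tcp_pos: [0.4453, -0.1342, 0.1489]
eef_rot: [0.138, 0.99, 0.0, 0.001]
force: [-0.8, 0.2, -1.0]
opening: 0.998
grasp_force: 0.0
```

Run:
```python
from look import *
s,m,im,d,W=shot('w3'); print(s['tcp_pos'],s['clock'],s['force'])
dz=np.median(W[(d>0)&(abs(W[...,2])<.006)][:,2]); print('dz',dz); Z=W[...,2]-dz
bat=(np.hypot(W[...,0]-.446,W[...,1]+.134)<.05)&(Z>.021)&(Z<.027)&(d>0)
P=W[bat][:,:2].astype(np.float32)*1000; c,sz,a=cv2.minAreaRect(P); print(c,sz,a,len(P),np.median(Z[bat]))
for n in ['battery','battery_toe']:
    r=models.place_of('wrist',n); print(n,[(round(x['confidence'],2),np.round(c2w(m,x['centre']),4).tolist()) for x in r[:3]])
R=Rn.from_quat(s['eef_rot']); print('tool y angle',np.degrees(np.arctan2(*R.as_matrix()[[1,0],1])))
print('tilt z',R.as_matrix()[:,2])
print('to body centre cm',R.inv().apply(np.array([c[0]/1e3,c[1]/1e3,0])-s['tcp_pos'])*100)
```

```text
[ 0.44526219 -0.13421308  0.14887847] 4.15 [-0.79830023  0.19562049 -1.00353298]
dz 0.0005283649010490657
(445.4937438964844, -134.28240966796875) (38.151451110839844, 62.77833938598633) 74.26789093017578 3924 0.024104005079531088
battery [(0.74, [0.4523, -0.1365, -0.0005])]
battery_toe [(0.79, [0.4847, -0.1466, 0.0011])]
tool y angle 74.18516776620889
tilt z [ 1.18319639e-03  2.29575542e-04 -9.99999274e-01]
to body centre cm [-8.15169980e-03 -8.44896181e-03  1.48878622e+01]
```

View pics/w3.png

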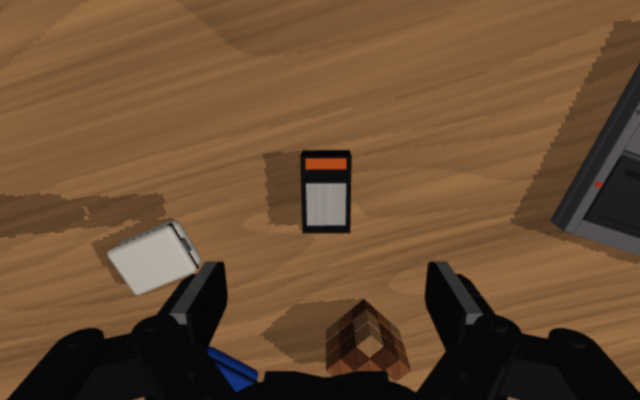

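The battery is centred between the fingers at (326,192), heel towards tool +x, and the gripper is aligned to within 0.1°. I'll descend and grip it.

Call:
servo_tool(series=[{"slide": [0, 0, 2.5], "rotation": [0, 0, 0], "fingers": 0}, {"slide": [0, 0, 3], "rotation": [0, 0, 0], "fingers": 0}, {"slide": [0, 0, 3], "rotation": [0, 0, 0], "fingers": 0}, {"slide": [0, 0, 2.2], "rotation": [0, 0, 0], "fingers": 60}, {"slide": [0, 0, 1.5], "rotation": [0, 0, 0], "fingers": 80}, {"slide": [0, 0, 0], "rotation": [0, 0, 0], "fingers": 100}, {"slide": [0, 0, 0], "rotation": [0, 0, 0], "fingers": 120}, {"slide": [0, 0, 0], "rotation": [0, 0, 0], "fingers": 220}, {"slide": [0, 0, 0], "rotation": [0, 0, 0], "fingers": 220}, {"slide": [0, 0, 0], "rotation": [0, 0, 0], "fingers": 220}, {"slide": [0, 0, 0], "rotation": [0, 0, 0], "fingers": 220}, {"slide": [0, 0, 0], "rotation": [0, 0, 0], "fingers": 220}], grip_force=40)

```text
clock: 5.3
tcp_pos: [0.4457, -0.1346, 0.0272]
eef_rot: [0.137, 0.991, 0.0, 0.001]
force: [-0.8, 0.3, 3.8]
opening: 0.43
grasp_force: 41.6
```

Call:
servo_tool(series=[{"slide": [0, 0, -1.5], "rotation": [0, 0, 0], "fingers": 220}, {"slide": [0, 0, -3], "rotation": [0, 0, 0], "fingers": 220}, {"slide": [0, 0, -3], "rotation": [0, 0, 0], "fingers": 220}, {"slide": [0, 0, -1.5], "rotation": [0, 0, -0.1], "fingers": 220}, {"slide": [0, 0, 0], "rotation": [0, 0, -0.12], "fingers": 220}, {"slide": [0, 0, 0], "rotation": [0, 0, -0.12], "fingers": 220}, {"slide": [0, 0, 0], "rotation": [0, 0, -0.12], "fingers": 220}, {"slide": [0, 0, 0], "rotation": [0, 0, -0.12], "fingers": 220}, {"slide": [0, 0, 0], "rotation": [0, 0, -0.12], "fingers": 220}, {"slide": [0, 0, 0], "rotation": [0, 0, -0.12], "fingers": 220}, {"slide": [0, 0, 0], "rotation": [0, 0, -0.12], "fingers": 220}, {"slide": [0, 0, 0], "rotation": [0, 0, -0.12], "fingers": 220}, {"slide": [0, 0, 0], "rotation": [0, 0, -0.12], "fingers": 220}, {"slide": [0, 0, 0], "rotation": [0, 0, -0.076], "fingers": 220}, {"slide": [0, 0, 0], "rotation": [0, 0, 0], "fingers": 220}, {"slide": [0, 0, 0], "rotation": [0, 0, 0], "fingers": 220}, {"slide": [0, 0, 0], "rotation": [0, 0, 0], "fingers": 220}])

```text
clock: 6.72
tcp_pos: [0.4444, -0.1361, 0.1157]
eef_rot: [-0.412, 0.911, -0.001, -0.002]
force: [0.1, -0.2, -1.0]
opening: 0.433
grasp_force: 41.0
```

Run:
```python
from look import *
s,m,im,d,W=shot('w4'); print(s['tcp_pos'],s['clock'],s['force'],s['moment'],s['opening'],s['joint_positions'])
R=Rn.from_quat(s['eef_rot']); print('tool y angle',np.degrees(np.arctan2(*R.as_matrix()[[1,0],1])),R.as_matrix()[:,2])
T=R.inv().apply((W-s['tcp_pos']).reshape(-1,3)).reshape(W.shape)*1000
# held battery points in tool frame
k=(d>0)&(abs(T[...,0])<45)&(abs(T[...,1])<17)&(T[...,2]>-8)&(T[...,2]<12)
P=T[k]; print(len(P),P.min(0),P.max(0),np.percentile(P,[5,50,95],axis=0).round(1).tolist())
A=np.c_[P[:,:2],np.ones(len(P))]; co,*_=np.linalg.lstsq(A,P[:,2],rcond=None); print('plane z=ax+by+c',co)
# where to: body centre over bay (body centre at bay x=31)
X=np.array([.557,.8305]); B=np.array([.50278,.07501]); c=B+X*.031
print('target',c,'tool delta cm',R.inv().apply(np.r_[c,.11]-s['tcp_pos'])*100)
```

```text
[ 0.44435072 -0.13614356  0.11569045] 6.7167 [ 0.13212102 -0.17383773 -1.04233489] [-0.02604294 -0.01036381  0.05107894] 0.4330378749510097 [ 0.01433768  0.03900073  0.22743976  2.06064676 -0.00490721  1.04448708
  2.66408847]
tool y angle 138.6560564652563 [-0.00257709 -0.00404982 -0.99998848]
10790 [-32.35518422 -16.99826689   0.44630105] [31.22070059 16.9977408  11.95512048] [[-27.3, -15.3, 1.7], [4.6, 0.1, 2.7], [30.3, 15.3, 4.3]]
plane z=ax+by+c [ 1.98783620e-02 -1.40269224e-03  2.81496818e+00]
target [0.520047  0.1007555] tool delta cm [-22.78811483   9.96648448   0.45359063]
```

View pics/w4.png

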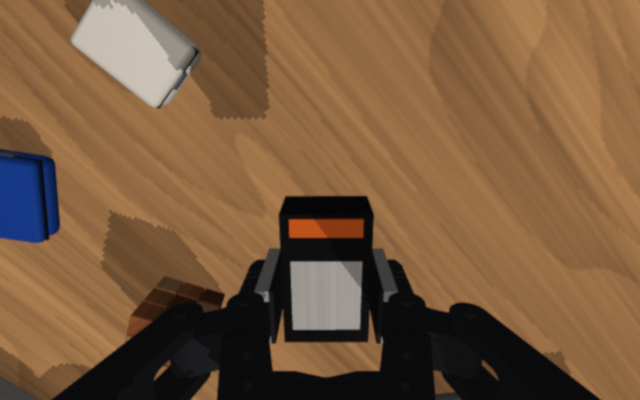

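The battery is held squarely at (326,270), heel towards the camera. Joint 7 is near its limit here, but moving to the charger relieves it. I'll travel there and finish the yaw.

Call:
servo_tool(series=[{"slide": [-3, 1.2, 0], "rotation": [0, 0, 0], "fingers": 220}, {"slide": [-3.6, 1.35, 0], "rotation": [0, 0, 0], "fingers": 220}, {"slide": [-3.6, 1.35, 0], "rotation": [0, 0, 0], "fingers": 220}, {"slide": [-3.6, 1.35, 0], "rotation": [0, 0, 0], "fingers": 220}, {"slide": [-3.6, 1.35, 0], "rotation": [0, 0, 0], "fingers": 220}, {"slide": [-3.6, 1.35, 0], "rotation": [0, 0, 0], "fingers": 220}, {"slide": [-3.6, 1.35, 0], "rotation": [0, 0, 0], "fingers": 220}, {"slide": [-3.6, 1.35, 0], "rotation": [0, 0, 0], "fingers": 220}, {"slide": [0, 0, 0], "rotation": [0, 0, -0.07], "fingers": 220}, {"slide": [0, 0, 0], "rotation": [0, 0, -0.06], "fingers": 220}, {"slide": [0, 0, 0], "rotation": [0, 0, 0], "fingers": 220}, {"slide": [0, 0, 0], "rotation": [0, 0, 0], "fingers": 220}, {"slide": [0, 0, 0], "rotation": [0, 0, 0], "fingers": 220}])

```text
clock: 7.85
tcp_pos: [0.55, 0.1471, 0.1143]
eef_rot: [-0.471, 0.882, -0.002, -0.002]
force: [-0.7, 0.3, -1.2]
opening: 0.429
grasp_force: 41.0
```

```bash
cat > rel.py <<'E'
from look import *
import sys
def run(name):
    s,m,im,d,W=shot(name); R=Rn.from_quat(s['eef_rot']); M=R.as_matrix()
    print(s['clock'],s['tcp_pos'],s['force'],'yaw y',np.degrees(np.arctan2(M[1,1],M[0,1])).round(2),'z',M[:,2].round(4),'J7',s['joint_positions'][6])
    T=R.inv().apply((W-s['tcp_pos']).reshape(-1,3)).reshape(W.shape)*1000
    # battery
    k=(d>0)&(abs(T[...,0])<45)&(abs(T[...,1])<25)&(T[...,2]>-1)&(T[...,2]<5.5)
    k=k.astype(np.uint8); n,l,st,_=cv2.connectedComponentsWithStats(k); i=1+np.argmax(st[1:,4]); P=T[l==i]
    inner=P[abs(P[:,1])<15]
    print('bat x',np.percentile(inner[:,0],[.3,99.7]).round(1),'y',np.percentile(P[P[:,0]>15][:,1],[1,50,99]).round(1),'ytoe',np.percentile(P[P[:,0]<-15][:,1],[1,50,99]).round(1),'z',np.median(inner[:,2]))
    a=np.radians(56.15); X=np.array([np.cos(a),np.sin(a)]); Y=np.array([-X[1],X[0]]); B=np.array([.50278,.07501])
    Q=W[...,:2]-B; qx=Q@X*1e3; qy=Q@Y*1e3; Z=W[...,2]-.0005; ok=(d>0)&(Z<.05)&(Z>.005)
    def edge(u,mask,lo,hi,thr):
        kk=ok&mask&(u>lo)&(u<hi); xs=u[kk]; h=Z[kk]>thr; c=np.linspace(lo,hi,161)
        if len(xs)<20: return None
        e=[min((h!=(xs>t)).sum(),(h!=(xs<t)).sum()) for t in c]; i=np.argmin(e); return round(c[i],2),int(e[i]),len(xs)
    for lo in (3,15,30,45): 
        mx=(qx>lo)&(qx<lo+14); print(lo,'bay y-',edge(qy,mx,-23,-15,.02),'y+',edge(qy,mx,15,23,.02))
    print('heel',edge(qx,abs(qy)<15,-5,6,.02),'lip',edge(qx,abs(qy)<15,60,72,.0215))
    t=s['tcp_pos'][:2]-B; print('TCP in bay frame mm',t@X*1e3,t@Y*1e3,s['tcp_pos'][2]*1e3)
run(sys.argv[1])
E
python3 rel.py w5
```

```text
7.85 [0.55002611 0.14712593 0.11428199] [-0.74566302  0.27238486 -1.18334007] yaw y 146.19 z [-0.0024 -0.0047 -1.    ] J7 2.23441622272569
bat x [-31.4  30.7] y [-17.7   1.1  19.5] ytoe [-17.7   1.1  19.5] z 2.6785038078487533
3 bay y- (np.float64(-19.0), 17, 339) y+ (np.float64(20.5), 14, 341)
15 bay y- (np.float64(-18.9), 15, 329) y+ (np.float64(20.4), 11, 324)
30 bay y- (np.float64(-19.1), 15, 301) y+ (np.float64(20.55), 13, 290)
45 bay y- (np.float64(-19.05), 15, 298) y+ (np.float64(20.4), 12, 291)
heel (np.float64(0.16), 0, 996) lip (np.float64(66.3), 163, 1012)
TCP in bay frame mm 86.209244876502 0.9322249096299445 114.28198611475763
```

View pics/w5.png

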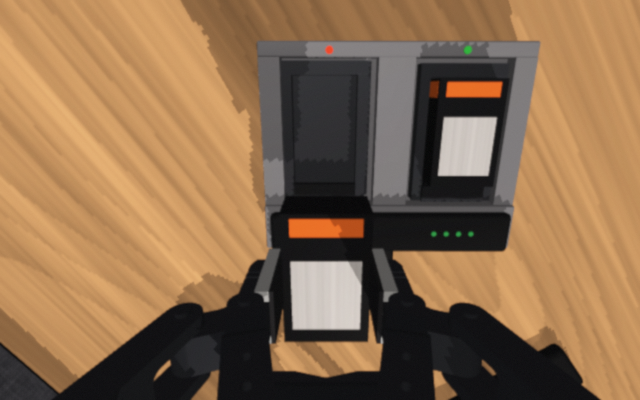

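The view shows the empty bay at (328,130), aligned with the held battery at (326,270). In the same picture the bay centreline is at +0.7 mm and the battery centre at +1.8 mm, so I'll shift −1.1 mm across. Next I'll back up over the bay and tilt the toe down.

Call:
servo_tool(series=[{"slide": [2, -0.1, 0], "rotation": [0, 0, 0], "fingers": 220}, {"slide": [2, 0, 0], "rotation": [0, 0, 0], "fingers": 220}, {"slide": [1.8, 0, 0], "rotation": [0, 0, 0], "fingers": 220}, {"slide": [0, 0, 0], "rotation": [0, 0.12, 0], "fingers": 220}, {"slide": [0, 0, 0], "rotation": [0, 0.12, 0], "fingers": 220}, {"slide": [0, 0, 0], "rotation": [0, 0, 0], "fingers": 220}, {"slide": [0, 0, 0], "rotation": [0, 0, 0], "fingers": 220}, {"slide": [0, 0, 0], "rotation": [0, 0, 0], "fingers": 220}, {"slide": [0, 0, 0], "rotation": [0, 0, 0], "fingers": 220}])

```text
clock: 8.65
tcp_pos: [0.5187, 0.0973, 0.115]
eef_rot: [-0.467, 0.876, -0.057, -0.107]
force: [-0.4, 0.2, -0.7]
opening: 0.435
grasp_force: 41.0
```

```bash
cat > st.py <<'E'
from h import *
def st(tilt_off=0.0):
    s=monitor.observe(); M=Rn.from_quat(s['eef_rot']).as_matrix()
    a=np.radians(56.15); X=np.array([np.cos(a),np.sin(a),0]); Y=np.array([-X[1],X[0],0]); B=np.array([.50278,.07501,.0165])+.0002*X+.00072*Y
    r=lambda p:(s['tcp_pos']+M@np.array(p)/1e3-B)@np.c_[X,Y,[0,0,1]]*1e3
    F=s['force']@np.c_[X,Y,[0,0,1]]
    th=np.degrees(np.arctan2(-M[:,2]@X,-M[2,2])); roll=np.degrees(np.arctan2(M[:,2]@Y,-M[2,2]))
    print('t %.2f'%s['clock'],'TCP',r([0,0,0]).round(2),'tip',r([-39.35,.9,26.7]).round(2),'heel',r([30.65,.9,26.7]).round(2),'tilt %.2f roll %.2f yaw %.2f'%(th,roll,np.degrees(np.arctan2(M[1,1],M[0,1]))-146.15),'F',F.round(2),'M',s['moment'].round(3),'op',round(float(s['opening']),3))
    return s
if __name__=='__main__': st()
E
python3 st.py
python3 - <<'E'
from look import *
for n in ['w4','w5']:
    z=np.load(n+'.npz'); m={k:z[k] for k in ['R','t','f','cx','cy']}; W=cloud(m,z['d']); d=z['d']
    def fit(k):
        P=W[k]; co,*_=np.linalg.lstsq(np.c_[P[:,:2],np.ones(len(P))],P[:,2],rcond=None); return co
    k=(d>0)&(abs(W[...,2])<.006); print(n,'bench',fit(k))
    k=np.zeros(d.shape,bool); k[222:238,292:362]=1; k[262:330,292:360]=1; co=fit(k); print('bat',co, 'along X',co[0]*.557+co[1]*.83)
E
```

```text
t 8.65 TCP [27.16 -1.56 98.49] tip [58.91 -0.67 63.09] heel [-9.02 -0.68 79.97] tilt 13.95 roll -0.05 yaw 0.02 F [-0.05  0.44 -0.67] M [ 0.264 -0.199  0.042] op 0.435
w4 bench [-0.00026713 -0.00023079  0.00059429]
bat [-0.10830899 -0.12984627  0.14425436] along X -0.1681005123268069
w5 bench [-0.0003519  -0.00021287  0.00072497]
bat [-0.09625291 -0.15425     0.18803069] along X -0.1816403739004078
```

```bash
python3 - <<'E'
from look import *
s,m,im,d,W=shot('w6')
R=Rn.from_quat(s['eef_rot']); T=R.inv().apply((W-s['tcp_pos']).reshape(-1,3)).reshape(W.shape)*1000
for r in range(190,350,8): print(r,T[r,327].round(1),im[r,327])
k=np.zeros(d.shape,bool); k[266:326,295:358]=1; P=T[k&(d>0)]
co,*_=np.linalg.lstsq(np.c_[P[:,:2],np.ones(len(P))],P[:,2],rcond=None); print('label plane',co)
E
python3 rel.py w7
```

```text
190 [ 10.4   1.8 103. ] [47 45 46]
198 [30.8  1.5 22.7] [ 9  8 10]
206 [30.3  1.5 13.2] [9 7 7]
214 [30.6  1.4  2.6] [8 7 6]
222 [27.5  1.4  1.8] [ 20  60 145]
230 [23.2  1.4  3.8] [ 20  60 145]
238 [20.   1.4  2.9] [14 24 53]
246 [16.5  1.4  2.7] [20 21 19]
254 [12.7  1.5  3. ] [20 19 20]
262 [9.2 1.5 2.6] [158 164 171]
270 [5.5 1.5 2.4] [173 178 185]
278 [1.4 1.5 2.9] [172 177 184]
286 [-2.   1.5  2.1] [173 178 185]
294 [-6.3  1.5  2.7] [172 178 185]
302 [-11.    1.5   3.7] [171 178 185]
310 [-14.7   1.5   3.1] [171 177 185]
318 [-18.8   1.5   3. ] [170 176 184]
326 [-22.7   1.5   2.6] [169 174 182]
334 [-26.8   1.5   2.3] [20 20 21]
342 [-83.5   1.8  63.1] [18 17 18]
label plane [-2.18945467e-03 -3.46527716e-05  2.61682777e+00]
8.7 [0.51874055 0.09721531 0.11512318] [-0.99214671  0.14912006 -0.76027697] yaw y 146.16 z [-0.1335 -0.2006 -0.9705] J7 2.1566585213053155
bat x [-31.2  30.8] y [-17.7   0.8  19.5] ytoe [-17.7   1.1  19.6] z 2.6498978324078943
3 bay y- None y+ None
15 bay y- None y+ None
30 bay y- None y+ None
45 bay y- None y+ None
heel (np.float64(-5.0), 0, 45) lip None
TCP in bay frame mm 27.331832349291883 -0.8863977450259553 115.12317885376194
```

The battery is flat in the fingers and the geometry is consistent. I'll descend to about 9 mm above the floor and correct 0.7 mm across.

Call:
servo_tool(series=[{"slide": [-0.48, 0.07, 1.94], "rotation": [0, 0, 0], "fingers": 220}, {"slide": [-0.48, 0, 1.94], "rotation": [0, 0, 0], "fingers": 220}, {"slide": [-0.34, 0, 1.36], "rotation": [0, 0, 0], "fingers": 220}, {"slide": [0, 0, 0], "rotation": [0, 0, 0], "fingers": 220}, {"slide": [0, 0, 0], "rotation": [0, 0, 0], "fingers": 220}, {"slide": [0, 0, 0], "rotation": [0, 0, 0], "fingers": 220}, {"slide": [0, 0, 0], "rotation": [0, 0, 0], "fingers": 220}])

```text
clock: 9.33
tcp_pos: [0.5191, 0.0989, 0.062]
eef_rot: [-0.468, 0.875, -0.058, -0.106]
force: [0.3, 1.2, -1.8]
opening: 0.435
grasp_force: 41.0
```

```bash
python3 st.py
```

```text
t 9.33 TCP [28.75 -0.92 45.51] tip [ 6.053e+01 -1.000e-02  1.014e+01] heel [-7.42 -0.12 26.96] tilt 13.90 roll -0.12 yaw 0.11 F [ 1.12  0.43 -1.77] M [ 0.232 -0.162 -0.029] op 0.435
```

Call:
servo_tool(series=[{"slide": [-0.05, 0, 0.19], "rotation": [0, 0, 0], "fingers": 220}, {"slide": [-0.05, 0, 0.19], "rotation": [0, 0, 0], "fingers": 220}, {"slide": [0, 0, 0], "rotation": [0, 0, 0], "fingers": 220}, {"slide": [0, 0, 0], "rotation": [0, 0, 0], "fingers": 220}, {"slide": [0, 0, 0], "rotation": [0, 0, 0], "fingers": 220}])

```text
clock: 9.75
tcp_pos: [0.5182, 0.0989, 0.0567]
eef_rot: [-0.468, 0.875, -0.058, -0.108]
force: [-0.4, 0.3, -1.9]
opening: 0.435
grasp_force: 41.0
```

```bash
python3 st.py
```

```text
t 9.75 TCP [28.25 -0.21 40.2 ] tip [59.96  0.76  4.77] heel [-7.95  0.6  21.72] tilt 14.02 roll -0.04 yaw 0.14 F [ 0.06  0.49 -1.9 ] M [ 0.218 -0.181 -0.005] op 0.435
```

Call:
servo_tool(series=[{"slide": [-0.03, -0.05, 0.12], "rotation": [0, 0, 0], "fingers": 220}, {"slide": [-0.03, 0, 0.1], "rotation": [0, 0, 0], "fingers": 220}, {"slide": [0, 0, 0], "rotation": [0, 0, 0], "fingers": 220}, {"slide": [0, 0, 0], "rotation": [0, 0, 0], "fingers": 220}, {"slide": [0, 0, 0], "rotation": [0, 0, 0], "fingers": 220}])

```text
clock: 10.17
tcp_pos: [0.5186, 0.0986, 0.0544]
eef_rot: [-0.468, 0.875, -0.058, -0.108]
force: [-0.1, -0.1, -1.4]
opening: 0.433
grasp_force: 41.0
```

```bash
python3 st.py
```

```text
t 10.17 TCP [28.26 -0.72 37.86] tip [59.97  0.25  2.42] heel [-7.94  0.09 19.38] tilt 14.02 roll -0.04 yaw 0.14 F [-0.12  0.07 -1.36] M [ 0.228 -0.158 -0.02 ] op 0.433
```

Call:
servo_tool(series=[{"slide": [-0.22, 0, 0.09], "rotation": [0, 0, 0], "fingers": 220}, {"slide": [-0.22, 0, 0.0], "rotation": [0, 0, 0], "fingers": 220}, {"slide": [-0.2, 0, -0.05], "rotation": [0, 0, 0], "fingers": 220}, {"slide": [0, 0, 0], "rotation": [0, 0, 0], "fingers": 220}, {"slide": [0, 0, 0], "rotation": [0, 0, 0], "fingers": 220}, {"slide": [0, 0, 0], "rotation": [0, 0, 0], "fingers": 220}])

```text
clock: 10.67
tcp_pos: [0.5221, 0.1038, 0.0525]
eef_rot: [-0.468, 0.875, -0.058, -0.108]
force: [-0.2, -1.1, -1.6]
opening: 0.433
grasp_force: 41.0
```

```bash
python3 st.py
```

```text
t 10.67 TCP [34.42 -0.72 35.95] tip [66.13  0.26  0.52] heel [-1.79  0.09 17.47] tilt 14.02 roll -0.04 yaw 0.15 F [-1.03 -0.46 -1.61] M [ 0.234 -0.152  0.015] op 0.433
```

Call:
servo_tool(series=[{"slide": [-0.1, 0, -0.025], "rotation": [0, 0, 0], "fingers": 220}, {"slide": [-0.1, 0, -0.025], "rotation": [0, 0, 0], "fingers": 220}, {"slide": [0, 0, 0], "rotation": [0, 0, 0], "fingers": 220}, {"slide": [0, 0, 0], "rotation": [0, 0, 0], "fingers": 220}, {"slide": [0, 0, 0], "rotation": [0, 0, 0], "fingers": 220}])

```text
clock: 11.08
tcp_pos: [0.5231, 0.1052, 0.0525]
eef_rot: [-0.468, 0.875, -0.058, -0.108]
force: [-0.2, -1.7, -1.5]
opening: 0.436
grasp_force: 41.0
```

```bash
python3 st.py
```

```text
t 11.08 TCP [36.24 -0.76 35.96] tip [67.94  0.21  0.51] heel [ 0.03  0.06 17.49] tilt 14.04 roll -0.04 yaw 0.13 F [-1.51 -0.74 -1.49] M [ 0.082 -0.148  0.036] op 0.436
```

Call:
servo_tool(series=[{"slide": [-0.06, 0, -0.015], "rotation": [0, 0, 0], "fingers": 220}, {"slide": [-0.06, 0, -0.015], "rotation": [0, 0, 0], "fingers": 220}, {"slide": [0, 0, 0], "rotation": [0, 0, 0], "fingers": 220}, {"slide": [0, 0, 0], "rotation": [0, 0, 0], "fingers": 220}, {"slide": [0, 0, 0], "rotation": [0, 0, 0], "fingers": 220}])

```text
clock: 11.5
tcp_pos: [0.5237, 0.106, 0.0524]
eef_rot: [-0.468, 0.875, -0.058, -0.108]
force: [-1.4, -2.3, 0.3]
opening: 0.434
grasp_force: 41.0
```

```bash
python3 st.py
```

```text
t 11.50 TCP [37.17 -0.79 35.92] tip [68.85  0.18  0.45] heel [ 0.95  0.04 17.47] tilt 14.07 roll -0.03 yaw 0.12 F [-2.69 -0.07  0.33] M [-0.291  0.202 -0.004] op 0.434
```

Call:
servo_tool(series=[{"slide": [0.05, 0, 0.11], "rotation": [0, -0.03, 0], "fingers": 220}, {"slide": [0.05, 0, 0.11], "rotation": [0, -0.03, 0], "fingers": 220}, {"slide": [0, 0, 0], "rotation": [0, 0, 0], "fingers": 220}, {"slide": [0, 0, 0], "rotation": [0, 0, 0], "fingers": 220}, {"slide": [0, 0, 0], "rotation": [0, 0, 0], "fingers": 220}])

```text
clock: 11.92
tcp_pos: [0.5229, 0.1048, 0.0504]
eef_rot: [-0.47, 0.878, -0.044, -0.082]
force: [-0.5, -3.8, -1.0]
opening: 0.43
grasp_force: 40.8
```

```bash
python3 st.py
```

```text
t 11.92 TCP [35.81 -0.86 33.95] tip [69.54  0.12  0.43] heel [ 0.75 -0.04 13.38] tilt 10.66 roll -0.04 yaw 0.14 F [-3.41 -1.71 -1.04] M [-0.604  0.153 -0.026] op 0.43
```

Call:
servo_tool(series=[{"slide": [0.055, 0, 0.115], "rotation": [0, -0.03, 0], "fingers": 220}, {"slide": [0.055, 0, 0.115], "rotation": [0, -0.03, 0], "fingers": 220}, {"slide": [0, 0, 0], "rotation": [0, 0, 0], "fingers": 220}, {"slide": [0, 0, 0], "rotation": [0, 0, 0], "fingers": 220}, {"slide": [0, 0, 0], "rotation": [0, 0, 0], "fingers": 220}])

```text
clock: 12.33
tcp_pos: [0.5222, 0.1038, 0.0483]
eef_rot: [-0.471, 0.88, -0.03, -0.056]
force: [-2.1, -3.8, -2.0]
opening: 0.436
grasp_force: 40.8
```

```bash
python3 st.py
```

```text
t 12.33 TCP [34.52 -0.8  31.81] tip [70.2   0.19  0.37] heel [0.75 0.   9.18] tilt 7.23 roll -0.03 yaw 0.16 F [-4.29 -0.36 -1.97] M [-0.87   0.307 -0.034] op 0.436
```

Call:
servo_tool(series=[{"slide": [0.03, 0, 0.11], "rotation": [0, -0.03, 0], "fingers": 220}, {"slide": [0.055, 0, 0.115], "rotation": [0, -0.03, 0], "fingers": 220}, {"slide": [0, 0, 0], "rotation": [0, 0, 0], "fingers": 220}, {"slide": [0, 0, 0], "rotation": [0, 0, 0], "fingers": 220}, {"slide": [0, 0, 0], "rotation": [0, 0, 0], "fingers": 220}])

```text
clock: 12.75
tcp_pos: [0.5215, 0.1029, 0.0462]
eef_rot: [-0.472, 0.881, -0.016, -0.029]
force: [-1.7, -5.8, -2.4]
opening: 0.43
grasp_force: 40.8
```

```bash
python3 st.py
```

```text
t 12.75 TCP [33.38 -0.75 29.66] tip [70.87  0.25  0.41] heel [1.02 0.06 5.06] tilt 3.80 roll -0.01 yaw 0.16 F [-5.73 -1.78 -2.44] M [-1.119  0.439 -0.073] op 0.43
```

Call:
servo_tool(series=[{"slide": [0.085, 0, 0.13], "rotation": [0, -0.033, 0], "fingers": 220}, {"slide": [0, 0, 0], "rotation": [0, 0, 0], "fingers": 220}, {"slide": [0, 0, 0], "rotation": [0, 0, 0], "fingers": 220}, {"slide": [0, 0, 0], "rotation": [0, 0, 0], "fingers": 220}])

```text
clock: 13.08
tcp_pos: [0.5211, 0.1023, 0.0449]
eef_rot: [-0.472, 0.882, -0.008, -0.015]
force: [-1.5, -5.2, -2.7]
opening: 0.433
grasp_force: 40.8
```

```bash
python3 st.py
```

```text
t 13.08 TCP [32.63 -0.75 28.43] tip [71.08  0.27  0.44] heel [1.11 0.06 2.76] tilt 1.90 roll -0.01 yaw 0.17 F [-5.16 -1.64 -2.75] M [-1.175  0.474 -0.081] op 0.433
```

Call:
servo_tool(series=[{"slide": [0.1, 0, 0.14], "rotation": [0, -0.033, 0], "fingers": 220}, {"slide": [0, 0, 0], "rotation": [0, 0, 0], "fingers": 220}, {"slide": [0, 0, 0.03], "rotation": [0, 0, 0], "fingers": 220}, {"slide": [0, 0, 0], "rotation": [0, 0, 0], "fingers": 220}, {"slide": [0, 0, 0], "rotation": [0, 0, 0], "fingers": 220}, {"slide": [0, 0, 0], "rotation": [0, 0, 0], "fingers": 220}])

```text
clock: 13.58
tcp_pos: [0.5207, 0.1016, 0.0435]
eef_rot: [-0.472, 0.882, -0.0, 0.0]
force: [-2.6, -6.2, -1.4]
opening: 0.431
grasp_force: 41.0
```

```bash
python3 st.py
```

```text
t 13.58 TCP [31.88 -0.78 26.96] tip [71.23  0.24  0.26] heel [1.23 0.01 0.25] tilt -0.01 roll -0.02 yaw 0.19 F [-6.6  -1.3  -1.38] M [-1.169  0.564 -0.083] op 0.431
```

Level and about 0.3 mm above the floor by my estimate. I'll ease back towards the heel wall, then press down gently to feel the floor.

Call:
servo_tool(series=[{"slide": [0.05, 0, 0.03], "rotation": [0, 0, 0], "fingers": 220}, {"slide": [0.04, 0, 0.02], "rotation": [0, 0, 0], "fingers": 220}, {"slide": [0, 0, 0], "rotation": [0, 0, 0], "fingers": 220}, {"slide": [0, 0, 0], "rotation": [0, 0, 0], "fingers": 220}, {"slide": [0, 0, 0], "rotation": [0, 0, 0], "fingers": 220}])

```text
clock: 14.0
tcp_pos: [0.5204, 0.1012, 0.0432]
eef_rot: [-0.472, 0.882, 0.0, 0.001]
force: [-1.3, -3.6, -0.1]
opening: 0.434
grasp_force: 41.2
```

```bash
python3 st.py
```

```text
t 14.00 TCP [31.36 -0.78 26.67] tip [7.075e+01 2.300e-01 4.000e-02] heel [ 0.75  0.02 -0.09] tilt -0.10 roll -0.03 yaw 0.17 F [-3.71 -0.95 -0.06] M [-0.911  0.439 -0.036] op 0.434
```

Call:
servo_tool(series=[{"slide": [0.02, 0, 0.03], "rotation": [0, 0, 0], "fingers": 220}, {"slide": [0, 0, 0], "rotation": [0, 0, 0], "fingers": 220}, {"slide": [0, 0, 0], "rotation": [0, 0, 0], "fingers": 220}, {"slide": [0, 0, 0], "rotation": [0, 0, 0], "fingers": 130}, {"slide": [0, 0, 0], "rotation": [0, 0, 0], "fingers": 110}, {"slide": [0, 0, 0], "rotation": [0, 0, 0], "fingers": 100}, {"slide": [0, 0, 0], "rotation": [0, 0, 0], "fingers": 100}, {"slide": [0, 0, 0], "rotation": [0, 0, 0], "fingers": 100}])

```text
clock: 14.67
tcp_pos: [0.5202, 0.1011, 0.0428]
eef_rot: [-0.472, 0.882, 0.0, 0.001]
force: [-0.3, 0.4, 0.0]
opening: 0.605
grasp_force: 0.0
```

```bash
python3 st.py
```

```text
t 14.67 TCP [31.14 -0.67 26.25] tip [70.55  0.33 -0.36] heel [ 0.55  0.13 -0.52] tilt -0.13 roll -0.02 yaw 0.16 F [0.17 0.5  0.04] M [-0.052 -0.003 -0.05 ] op 0.605
```

Released. I'll retreat straight up, back to roughly the earlier viewing distance, and check.

Call:
servo_tool(series=[{"slide": [0, 0, -1], "rotation": [0, 0, 0], "fingers": 100}, {"slide": [0, 0, -3], "rotation": [0, 0, 0], "fingers": 100}, {"slide": [-1, 0, -3], "rotation": [0, 0, 0], "fingers": 50}, {"slide": [-2, 0, -3], "rotation": [0, 0, 0], "fingers": 0}, {"slide": [-2, 0, 0], "rotation": [0, 0, 0], "fingers": 0}, {"slide": [0, 0, 0], "rotation": [0, 0, 0], "fingers": 0}, {"slide": [0, 0, 0], "rotation": [0, 0, 0], "fingers": 0}, {"slide": [0, 0, 0], "rotation": [0, 0, 0], "fingers": 0}, {"slide": [0, 0, 0], "rotation": [0, 0, 0], "fingers": 0}])

```text
clock: 15.42
tcp_pos: [0.5467, 0.1409, 0.1419]
eef_rot: [-0.471, 0.882, 0.0, -0.0]
force: [-0.6, 0.2, 0.4]
opening: 1.002
grasp_force: 0.0
```

Run:
```python
from look import *
s,m,im,d,W=shot('w8'); print(s['clock'],s['tcp_pos'],s['force'])
a=np.radians(56.15); X=np.array([np.cos(a),np.sin(a)]); Y=np.array([-X[1],X[0]]); B=np.array([.50278,.07501])+.0002*X+.00072*Y
Q=W[...,:2]-B; qx=Q@X*1e3; qy=Q@Y*1e3; Z=(W[...,2]-.0005)*1e3
k=(d>0)&(qx>-6)&(qx<66)&(abs(qy)<24)&(Z>33)&(Z<48)
P=np.c_[qx[k],qy[k],Z[k]]; print(cv2.minAreaRect(P[:,:2].astype(np.float32)),len(P))
i=(P[:,0]>3)&(P[:,0]<59)&(abs(P[:,1])<16); P=P[i]; co,*_=np.linalg.lstsq(np.c_[P[:,:2],np.ones(len(P))],P[:,2],rcond=None); print('top plane',co,'z mid',np.median(P[:,2]))
cv2.imwrite('pics/w8.png',im)
```

```text
15.4167 [0.54672135 0.14085517 0.14189134] [-0.60008398  0.22502706  0.42660271]
((31.40985679626465, 0.13067626953125), (61.66604232788086, 38.08688735961914), 0.05603110045194626) 5488
top plane [-6.88194879e-04 -1.31827240e-04  4.01550816e+01] z mid 40.13431284746649
```

View pics/w8.png

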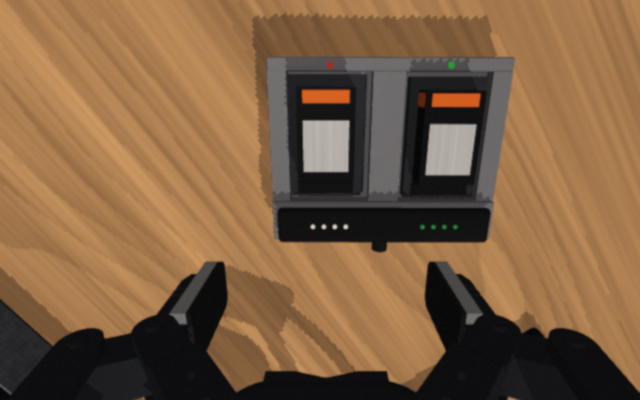

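The picture shows the battery at (326,135) flat in the bay and the charged battery untouched at (452,140). Its top measures 40.1 mm, where a fully seated block should be 40, and it is level. Handing in.

```bash
python3 -c "
from h import *
print(ticket.job_done())"
```

```text
the job is handed in; nothing more can be done
None
```

The battery is seated flat in the empty bay (measured tongue tip about 70.4 mm from the heel wall, top 40.1 mm above the bench), released, and the job was handed in at about 15.5 s; no verdict was returned.

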